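# Set the guarded regulator of the leak tester and half open its valve

### The job

Get the leak tester ready for the next housing: slide the clear guard fully open, reach into the well and turn the recessed dial until its pointer handle points at the raised index tab on the ring, then slide the guard fully shut over it again. After that, open the ball valve half way, so that its lever stands at 45 degrees to the pipe. Do not disturb the other things on the bench.

Things in the scene. Friction and masses are not known exactly. Their poses are not given: they have to be found in the camera images.
- tester: Fixed grey bench leak tester, a flat box 190 mm along its x, 330 mm along its y, 70 mm high. Origin on the table directly under the centre of its round well; its top runs from y = -90 to +240 mm. The well is 130 mm across and open at the top (z = 70 mm), its floor at z = 36 mm. Two rails, 12 mm wide and 14 mm high, run along y on the top at x = +-89 mm and carry the guard (rail tops at z = 84 mm). A listed yaw turns it all about z.
- guard (a joint): Sliding clear plastic guard plate (190 x 150 x 5 mm, underside at tester z = 84 mm) with steel trim that covers the well: 0 m = fully shut, centred over the well; grows as it slides along the tester's +y (to the robot's left) to 0.15 m = fully open, at its end stop. It has about 2 N of friction and stays where left.
- guard_tab (a point): Middle of the top edge of the guard's upright steel tab, at tester z = 114 mm. The tab stands at the middle of the guard plate, 60 mm wide along tester x, 8 mm thick along y, 25 mm high above the plate's upper face. It can be pushed from either side.
- dial (a joint): Regulator dial at the bottom of the well, turning about the well's vertical axis. Angle of its pointer handle in the tester's frame: 0 rad = along tester +x, grows anticlockwise seen from above; stops at -1.3 and 2.6. It starts anticlockwise of the index tab. Stiffness about 0.08 N m; it stays where left.
- dial_tip (a point): Outer end of the dial's pointer handle, on its upper edge, 44 mm from the dial's axis, at tester z = 63 mm (7 mm below the well's mouth). The handle is a one-sided black bar 10 mm wide from the axis to 46 mm out, standing from z = 41 to 63 mm on a flat disc of 112 mm whose top is at z = 41 mm; a 26 mm hub of the same height stands on the axis. Beside the handle, fingers find about 19 mm to the well's wall past its end and the open well on either side.
- index_ring: Flat dark steel ring (156 mm outside, 132 mm inside, 3 mm thick) around the well's mouth, with one raised bright steel index tab (12 mm wide, 12 mm long radially, 12 mm above the tester's top) at 72 mm from the axis. Origin on the well's axis at tester z = 70 mm; its x axis points from the axis to the index tab. Fixed during a run, but turned differently each time.
- manifold: Fixed aluminium block (120 mm along its x, 80 mm along y, 40 mm high) that carries a steel pipe along its x (22 mm thick, 220 mm long, centre line at z = 62 mm) with a brass ball valve (38 mm thick) at its middle. Origin on the table under the valve's vertical axis.
- valve (a joint): Lever of the ball valve, turning about the vertical axis at the manifold's origin: 0 rad = closed, lever across the pipe along manifold -y; grows anticlockwise seen from above to 1.571 = fully open, lever along the pipe (+x). Starts closed or barely cracked (0 to 0.2). Stiffness about 0.15 N m; it stays where left.
- valve_tip (a point): Outer end of the valve's lever, 105 mm from its axis, at z = 106 mm. The lever is level; its black sleeve spans 45 to 105 mm from the axis, 16 mm wide, from z = 99 to 113 mm.
- housing: Loose light-grey plastic device housing, 104 x 104 x 140 mm with four 30 mm posts on top; origin under its centre. Leave it alone.
- jar: Small closed jar, 44 mm across, 55 mm high, standing near the gap between tester and valve; origin under its centre. Leave it alone.
- driver: Screwdriver lying on the table between the robot and the tester. Leave it alone.
- tape: Cardboard ring, 90 mm across, 24 mm high. Leave it alone.
- bin: Small open blue plastic bin, 120 x 90 x 50 mm, between the robot and the valve. Leave it alone.
- carton: Small closed cardboard carton, 120 x 100 x 70 mm. Leave it alone.
Things that resemble listed ones, but are neither listed nor needed, are in the scene too. Leave any pink look-alike of the manifold alone.

How it is judged:
On the way, in this order (a step that is already met when the one before it is completed fails the run):
1. the guard is slid fully open (value of joint guard above 0.138 m), for 0.1 s.
2. the dial's pointer handle rests pointing at the index tab (y of dial_tip in the frame of index_ring between -0.0055 and 0.0055 m and x of dial_tip in the frame of index_ring above 0 m and velocity of joint dial between -0.1 and 0.1 rad/s), for 0.3 s.
3. the guard is slid fully shut again over the well (value of joint guard below 0.01 m), for 0.2 s.
4. the valve's lever rests half open (value of joint valve between 0.645 and 0.925 rad and velocity of joint valve between -0.1 and 0.1 rad/s), for 0.3 s.
At the end, for the whole second after the job is handed in: In order: guard opened, dial set, guard shut, valve set. At the end the pointer tip is within 5.5 mm (7 degrees) of the line from the axis through the index tab, the guard is shut to 10 mm, the lever stands at 45 degrees within 8, all at rest, bystanders within 25 mm of their start (y of dial_tip in the frame of index_ring between -0.0055 and 0.0055 m and x of dial_tip in the frame of index_ring above 0 m and value of joint guard below 0.01 m and value of joint valve between 0.645 and 0.925 rad and velocity of joint dial between -0.05 and 0.05 rad/s and velocity of joint guard between -0.01 and 0.01 m/s and velocity of joint valve between -0.05 and 0.05 rad/s); the robot touches nothing.
It fails at once if a bystander (housing, jar, screwdriver, ring, bin or carton) is moved by more than 25 mm (distance of any of housing, jar, driver, tape, bin, carton from where it was at the start of the episode above 0.025 m).
It also fails if it takes over 62 s, if anything falls off the work surface, if the arm or the gripper's body presses on something with over 40 N, if the wrist force passes 120 N, or if a joint passes its speed limit or range.

### The arm

A 7-joint arm with a two-finger parallel gripper is mounted at the origin on the work surface. World frame = base frame: x ahead of the robot, y to its left, z up, the work surface at z = 0. Lengths are in m, angles in rad, forces in N, time in s.
With the tool pointing down it reaches from about 0.4 to 0.875 m from the base axis. Payload 19.3 kg.
Tool frame: the origin (TCP) lies at the very end of the fingers, on their centre line; the grasp point (between the pads) lies 19 mm behind it; y points along the fingers, z is the direction in which the jaws open and shut, and the axes are right-handed (so a half turn about y gives the same grasp; the last joint's range is limited). The gripper opens to 85 mm and grips with 20 to 120 N. Pads are 22 mm wide; open, the fingers measure 114 mm over their backs; the gripper's body (76 mm by 85 mm) begins 54 mm behind the grasp point. The pads swing forward as they close: fully open they stand 13 mm farther back than shut.
Start: joints at [1.177, 0.521, -0.036, 1.599, 0.021, 1.021, -0.113], TCP at [0.199, -0.593, 0.207] pointing down, gripper open.
Joint ranges: [-2.91, 2.91], [-0.3, 2.13], [-1.5, 1.42], [0.17, 2.43], [-1.26, 4.41], [0.16, 1.93], [-2.52, 2.52]. Speed limits (rad/s): [1.89, 1.89, 2.39, 2.39, 3.01, 3.01, 3.01].

### API

Orientations are given as a unit quaternion [x, y, z, w].
In Python, from bench import bot gives the robot as it stands.
- The arm moves only by the shell command python3 -m creep 'ROWS'. ROWS is JSON, a list of rows, each an object with "grip": the opening, from 0 (shut) to 1 (fully open); "delta_pos": the shift along the tool's x, y, z in mm, a list of three; "turn": the turn about the tool's y in rad. In form: [{"grip": grip, "delta_pos": [tx, ty, tz], "turn": turn}, ...]. A call has 1 to 20 rows; each row shifts and turns the commanded pose from where the row before left it, along the tool's axes as they then stand; what a row does not reach is not made up. A row lasts 1/8 s, in which the tool goes at most 62.5 mm and 10.7 degrees, less where a joint would pass 70% of its speed; a pose out of reach is approached as far as the arm can. A call with a gripper value outside its range is refused whole. The fingers move at their own pace and stop on an object; the grip force is fixed at half the most. Time passes only in rows, so rows that do not move let the fingers close. It gives the time, the measured TCP pose, the force and the opening at its end, in the units of the state.
- bot.state(): the state, without advancing time (a new reading comes with each control period).
- bot.get_image(name): name is "scene" or "top" or "wrist"; returns a dict with "image" (384x512x3 uint8, blue, green, red), "z_map" (384x512 float32, m along the optical axis (not along the pixel's ray), 0 where there is no reading), "intrinsics" (3x3 intrinsics, pixels), "R" (3x3) and "t" (3): a world point X has camera coordinates R X + t. Camera axes: x right, y down, z forward; pixel columns grow to the right and rows downward; lengths in m; the calibration is good to about 2 mm. The wrist camera is an equidistant fisheye: a pixel r from the principal point sees the ray r / f radians off the axis. A picture is of the moment at which its call begins.
- bot.job_done(): hands the job in, once; it reports no verdict.
The state is a dict: "clock": time; "joint_pos": joint angles; "joint_vel": joint speeds; "joint_efforts": joint torques, N m; "tool_pos": TCP position; "ee_rot": TCP orientation; "contact_force": force on the tool from outside, world axes, zero at the start; "torque": the same for the moment, N m; "grip_width": finger opening in m.
Only numpy, scipy, OpenCV 4.12 (cv2) and the standard library are available. Lean on these libraries where they do the work, as an engineer would, in place of code of your own. Each camera call takes 0.05 s, during which the arm holds its last target. There are 200 camera calls.

## Working session

There is one attempt and no reset: what is moved stays moved. The work goes in short steps, Python scripts to look and compute and a shell command to move; the robot and the scene stay as the last step left them, time stands still between calls to the robot, and variables do not carry over. Pictures are saved under pics/ and viewed, about 8 in all and at most 12, crops included, and the job is handed in when it is done.

```bash
mkdir -p pics; ls; cat > h.py <<'E'
import numpy as np,cv2
from bench import bot
from scipy.spatial.transform import Rotation as Ro
def pts(d):
    z=d["z_map"];K=d["intrinsics"];v,u=np.mgrid[:z.shape[0],:z.shape[1]]
    c=np.stack([(u-K[0,2])/K[0,0]*z,(v-K[1,2])/K[1,1]*z,z],-1)
    return (c-d["t"])@d["R"]   # R^T (c-t)
def plane(d,u,v,h):
    K=d["intrinsics"];r=np.array([(u-K[0,2])/K[0,0],(v-K[1,2])/K[1,1],1.])@d["R"]
    o=-d["R"].T@d["t"];return o+r*(h-o[2])/r[2]
def proj(d,X):
    c=d["R"]@np.array(X)+d["t"];p=d["intrinsics"]@c;return p[:2]/p[2]
E
python3 - <<'E'
from h import *
for n in("scene","top"):
    d=bot.get_image(n);np.savez("pics/"+n,**d);cv2.imwrite(f"pics/{n}0.png",cv2.resize(d["image"],(800,600)))
    print(n,-d["R"].T@d["t"],d["intrinsics"][0,0])
s=bot.state();print(s);print(Ro.from_quat(s["ee_rot"]).as_matrix().round(3))
E
```

```text
pics
scene [ 1.28888391 -0.78652711  0.99529764] 428.4460237984976
top [0.4773248  0.06226164 1.2764734 ] 356.2579727403121
{'clock': 0.1, 'joint_pos': array([ 1.17683429,  0.5219598 , -0.03627704,  1.59994634,  0.02121818,
        1.02111782, -0.11278349]), 'joint_vel': array([-1.52275029e-03, -1.28500896e-03, -6.01005258e-05, -1.18093981e-03,
        2.13931052e-04,  4.71264552e-04,  1.58686670e-03]), 'joint_efforts': array([ 2.65820228e-03, -9.28478050e+01,  1.98310822e+00, -3.70529151e+01,
        1.81006745e-02,  5.36674968e-03,  4.43643023e-05]), 'tool_pos': array([ 0.19866103, -0.59223701,  0.20678218]), 'ee_rot': array([-0.11405701,  0.69821995, -0.69750706,  0.11385865]), 'contact_force': array([ 0.52077839, -0.36560642,  0.06745614]), 'torque': array([-0.01180737, -0.00143596, -0.00768587]), 'grip_width': 0.08543558581292723}
[[-0.948 -0.     0.318]
 [-0.318  0.001 -0.948]
 [ 0.    -1.    -0.001]]
```

View pics/top0.png

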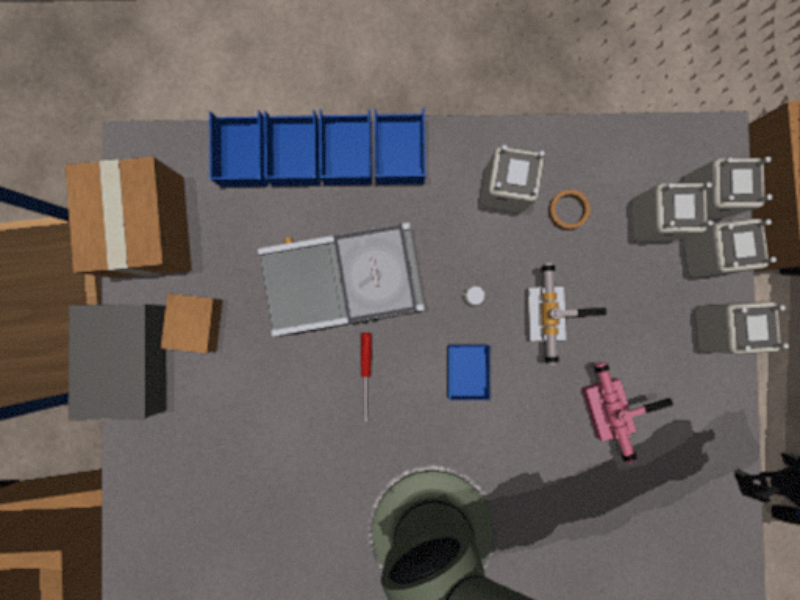

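View pics/scene0.png

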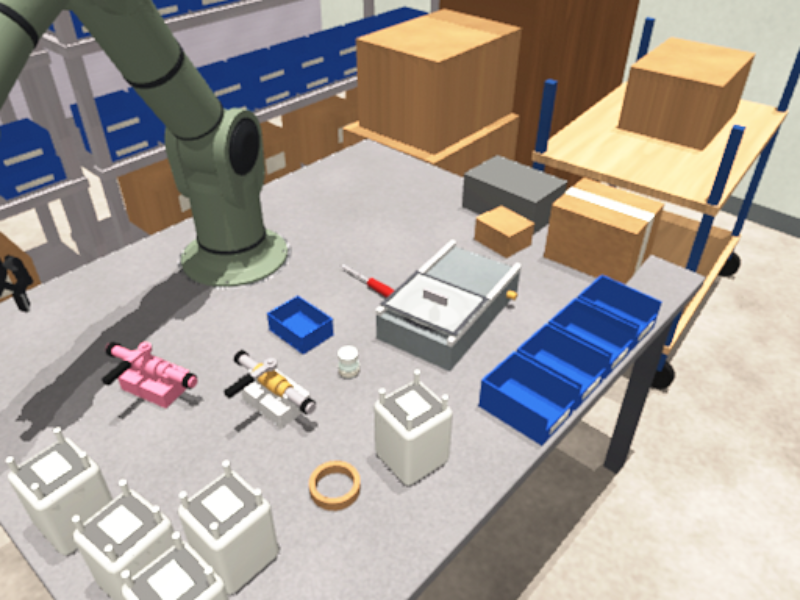

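Top view (800×600): the guard's tab is at (375,272), on the tester whose well is at the right end. Candidates for the valve are the aluminium/brass one at (550,313) and the pink one at (615,410). I choose the brass one. The housing is at (517,175), the jar at (475,296), the driver at (366,375) and the bin at (468,372).

```bash
python3 - <<'E'
from h import *
d=dict(np.load("pics/top.npz"));P=pts(d);img=d["image"]
def reg(u0,u1,v0,v1):
    m=np.zeros(P.shape[:2],bool);m[int(v0*.64):int(v1*.64),int(u0*.64):int(u1*.64)]=1;return m
m=reg(250,430,215,345)&(P[...,2]>.062)&(P[...,2]<.1)
n,l,st,_=cv2.connectedComponentsWithStats(m.astype(np.uint8));k=1+np.argmax(st[1:,4]);m=l==k
r=cv2.minAreaRect((P[m][:,:2]*1000).astype(np.float32));print("tester",r,m.sum())
print(cv2.boxPoints(r))
m=reg(355,395,250,300)&(P[...,2]>.1);q=P[m];print("tab",len(q),q.mean(0),q.max(0),q.min(0))
if len(q)>5: print(cv2.minAreaRect((q[:,:2]*1000).astype(np.float32)))
m=reg(565,615,295,325)&(P[...,2]>.09);q=P[m];print("lever",len(q),q.mean(0),q.max(0),q.min(0));print(cv2.minAreaRect((q[:,:2]*1000).astype(np.float32)))
m=reg(520,572,255,370)&(P[...,2]>.055)&(P[...,2]<.088);q=P[m];r=cv2.minAreaRect((q[:,:2]*1000).astype(np.float32));print("pipe",r)
m=reg(520,572,255,370)&(P[...,2]>.03)&(P[...,2]<.045);q=P[m];r=cv2.minAreaRect((q[:,:2]*1000).astype(np.float32));print("block",r)
for nme,a in dict(jar=(460,490,280,310),housing=(480,550,140,215),driver=(355,380,325,425),bin=(440,495,335,405)).items():
    q=P[reg(*a)&(P[...,2]>.02)];print(nme,q.mean(0).round(3),q.min(0).round(3),q.max(0).round(3))
s=cv2.resize(img[130:230,155:285],None,fx=6,fy=6,interpolation=cv2.INTER_CUBIC);cv2.imwrite("pics/c1.png",s)
e=dict(np.load("pics/scene.npz"));cv2.imwrite("pics/c2.png",cv2.resize(e["image"][150:270,130:345],None,fx=3.7,fy=3.7,interpolation=cv2.INTER_CUBIC))
E
```

```text
tester ((565.6339721679688, 187.9397430419922), (190.67404174804688, 330.2920837402344), 8.904845237731934) 5458
[[445.88248   336.33765  ]
 [497.00967    10.0266485]
 [685.3855     39.54184  ]
 [634.2583    365.85284  ]]
tab 50 [0.57214673 0.11133001 0.16064645] [0.60699798 0.1194208  1.2764734 ] [0.4773248  0.06226164 0.10344552]
((538.5379028320312, 97.79953002929688), (140.28201293945312, 18.99690055847168), 22.425695419311523)
lever 124 [ 0.48569249 -0.317619    0.14102376] [0.49477386 0.06226164 1.2764734 ] [ 0.4773248  -0.36911094  0.10609848]
((478.5607604980469, -153.58213806152344), (15.595060348510742, 431.4128723144531), 2.398355007171631)
pipe ((484.2000732421875, -263.8847961425781), (218.46041870117188, 38.49530792236328), 4.049846649169922)
block ((484.51361083984375, -264.83154296875), (118.93924713134766, 80.78123474121094), 1.1027321815490723)
jar [ 0.526 -0.102  0.05 ] [ 0.507 -0.125  0.02 ] [ 0.546 -0.083  0.063]
housing [ 0.763 -0.175  0.134] [ 0.477 -0.242  0.02 ] [0.83  0.062 1.276]
driver [0.397 0.139 0.046] [0.259 0.062 0.02 ] [0.477 0.152 1.276]
bin [ 0.355 -0.085  0.079] [ 0.297 -0.133  0.02 ] [0.477 0.062 1.276]
```

View pics/c1.png

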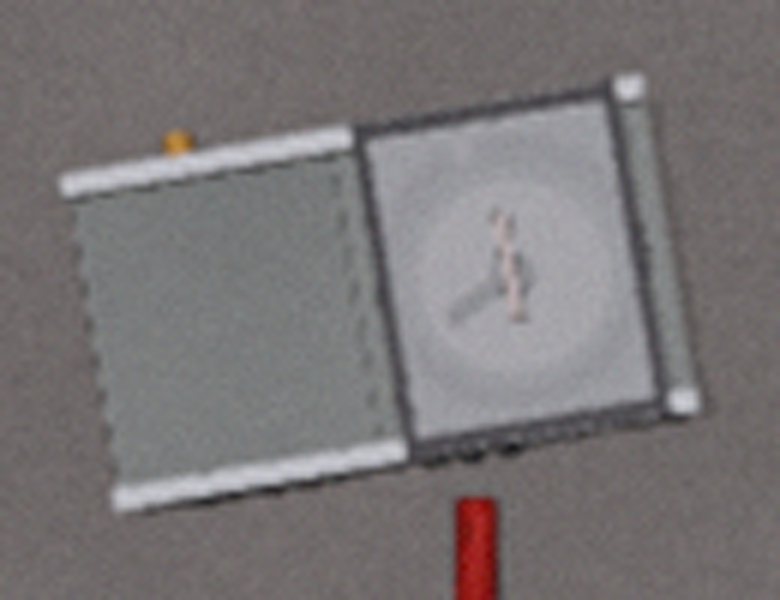

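The crop shows the tab at (508,265) and the handle, seen through the plastic, pointing lower-left (about 113° in the tester frame). The index tab isn't visible yet. The tester fit is 190.7×330.3 mm, yaw 8.9°, origin about (0.577, 0.114). I'll move above the guard tab.

```bash
python3 -m creep '[{"grip":1,"delta_pos":[-29,-2,-27],"turn":0},{"grip":1,"delta_pos":[-29,-2,-27],"turn":0},{"grip":1,"delta_pos":[-29,-2,-27],"turn":0},{"grip":1,"delta_pos":[-29,-2,-27],"turn":0},{"grip":1,"delta_pos":[-29,-2,-27],"turn":0},{"grip":1,"delta_pos":[-29,-2,-27],"turn":0},{"grip":1,"delta_pos":[-29,-2,-27],"turn":0},{"grip":1,"delta_pos":[-29,-2,-27],"turn":0},{"grip":1,"delta_pos":[-29,-2,-27],"turn":0},{"grip":1,"delta_pos":[-29,-2,-27],"turn":0},{"grip":1,"delta_pos":[-29,-2,-27],"turn":0},{"grip":1,"delta_pos":[-29,-2,-27],"turn":0},{"grip":1,"delta_pos":[-29,-2,-27],"turn":0},{"grip":1,"delta_pos":[-29,-2,-27],"turn":0},{"grip":1,"delta_pos":[-29,-2,-27],"turn":0},{"grip":1,"delta_pos":[-29,-2,-27],"turn":0},{"grip":1,"delta_pos":[-29,-2,-27],"turn":0},{"grip":1,"delta_pos":[-29,-2,-27],"turn":0},{"grip":1,"delta_pos":[-29,-2,-27],"turn":0},{"grip":1,"delta_pos":[-29,-2,-27],"turn":0.0}]'
cat >> h.py <<'E'
O=np.array([.5772,.1138]);YAW=np.radians(8.9)
def st():
    s=bot.state();M=Ro.from_quat(s["ee_rot"]).as_matrix()
    print("t",s["clock"],"tcp",s["tool_pos"].round(4),"jaw",np.degrees(np.arctan2(M[1,2],M[0,2])).round(2),"F",s["contact_force"].round(1),"w",round(s["grip_width"],4),"q7",s["joint_pos"][6].round(2));return s,M
def go(X,ang):
    "delta in tool axes (mm) to world X, turn to jaw angle deg"
    s,M=st();a=np.arctan2(M[1,2],M[0,2]);D=M.T@(np.array(X)-s["tool_pos"])*1000
    t=-(np.radians(ang)-a);t=(t+np.pi)%(2*np.pi)-np.pi;print("delta",D.round(1),"turn",t.round(3))
    c,s_=np.cos(t),np.sin(t);print("delta in turned axes",(Ro.from_euler('y',t).as_matrix().T@D).round(1))
def T(x,y,z): c,s=np.cos(YAW),np.sin(YAW);return [O[0]+c*x-s*y,O[1]+s*x+c*y,z]
E
python3 -c "
from h import *
go(T(0,0,.2),-81.1)"
```

```text
clock: 2.6
tool_pos: [0.5773, 0.105, 0.2471]
ee_rot: [0.114, -0.698, 0.698, -0.114]
contact_force: [0.2, -0.4, 0.3]
grip_width: 0.0854
t 2.6 tcp [0.5773 0.105  0.2471] jaw -71.46 F [ 0.2 -0.4  0.3] w 0.0854 q7 -1.67
delta [-2.7 47.1 -8.4] turn 0.168
delta in turned axes [-1.3 47.1 -8.7]
```

```bash
python3 -m creep '[{"grip":0.5,"delta_pos":[-1,10,-9],"turn":0.168},{"grip":0.5,"delta_pos":[0,37,0],"turn":0},{"grip":0.5,"delta_pos":[0,40,0],"turn":0},{"grip":0.5,"delta_pos":[0,40,0],"turn":0},{"grip":0.5,"delta_pos":[0,23,0],"turn":0},{"grip":0.5,"delta_pos":[0,0,0],"turn":0}]'
python3 -c "
from h import *
go(T(0,0,.097),-81.1)"
```

```text
clock: 3.35
tool_pos: [0.5739, 0.1126, 0.0958]
ee_rot: [0.056, -0.705, 0.705, -0.054]
contact_force: [-0.5, 0.5, 0.3]
grip_width: 0.0426
t 3.35 tcp [0.5739 0.1126 0.0958] jaw -81.06 F [-0.5  0.5  0.3] w 0.0426 q7 -1.91
delta [-3.5 -1.2 -0.7] turn 0.001
delta in turned axes [-3.5 -1.2 -0.7]
```

```bash
python3 -m creep '[{"grip":0,"delta_pos":[0,0,0],"turn":0},{"grip":0,"delta_pos":[0,0,0],"turn":0},{"grip":0,"delta_pos":[0,0,0],"turn":0},{"grip":0,"delta_pos":[0,0,0],"turn":0},{"grip":0,"delta_pos":[0,0,0],"turn":0},{"grip":0,"delta_pos":[0,0,0],"turn":0}]'
```

```text
clock: 4.1
tool_pos: [0.575, 0.1128, 0.0973]
ee_rot: [-0.055, 0.705, -0.705, 0.055]
contact_force: [-0.5, -0.6, -0.4]
grip_width: 0.0
```

The grip shut to zero, so the tab isn't between the fingers. I'll look.

```bash
python3 - <<'E'
from h import *
st()
d=bot.get_image("scene");cv2.imwrite("pics/s1.png",cv2.resize(d["image"][120:260,200:360],None,fx=4,fy=4,interpolation=cv2.INTER_CUBIC))
w=bot.get_image("wrist");np.savez("pics/w1",**w)
a=cv2.resize(d["image"][120:260,200:360],(400,350));b=cv2.resize(w["image"],(400,300));b=cv2.copyMakeBorder(b,0,50,0,0,0)
cv2.imwrite("pics/m1.png",np.hstack([a,b]))
E
```

```text
t 4.1 tcp [0.575  0.1128 0.0973] jaw -81.07 F [-0.5 -0.6 -0.4] w 0.0 q7 -1.91
```

View pics/m1.png

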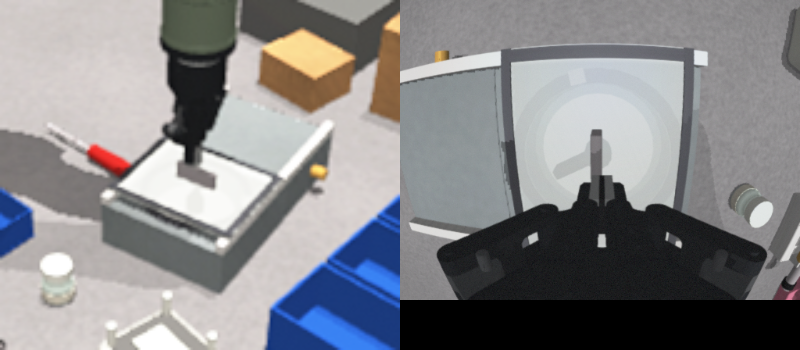

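The fingers do seem to straddle the middle of the tab. I'll pull along +y_t (tool −z) a little and check.

```bash
python3 -m creep '[{"grip":0,"delta_pos":[0,0,-5],"turn":0},{"grip":0,"delta_pos":[0,0,-10],"turn":0},{"grip":0,"delta_pos":[0,0,-10],"turn":0},{"grip":0,"delta_pos":[0,0,0],"turn":0}]'; python3 - <<'E'
from h import *
st();w=bot.get_image("wrist");cv2.imwrite("pics/w2.png",cv2.resize(w["image"][30:300,100:450],None,fx=2.2,fy=2.2,interpolation=cv2.INTER_CUBIC))
E
```

```text
clock: 4.7
tool_pos: [0.5708, 0.1389, 0.0973]
ee_rot: [-0.056, 0.705, -0.705, 0.056]
contact_force: [-0.5, -0.8, 0.3]
grip_width: 0.0001
t 4.7 tcp [0.5708 0.1389 0.0973] jaw -80.98 F [-0.5 -0.8  0.3] w 0.0001 q7 -1.95
```

View pics/w2.png

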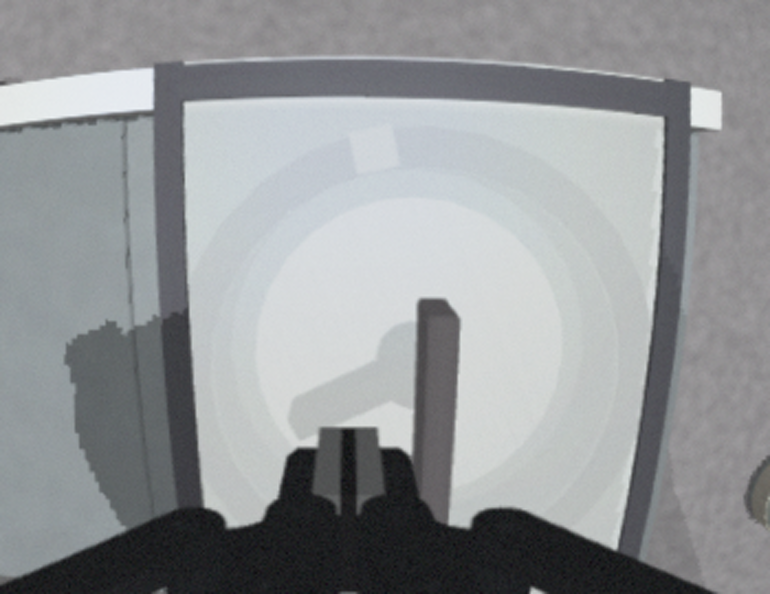

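The guard didn't move, so the fingers missed the tab. I'll project the known points into the wrist image to see where the tips really are.

```bash
cat >> h.py <<'E'
def fproj(d,X):
    c=d["R"]@np.array(X)+d["t"];K=d["intrinsics"];h=np.hypot(c[0],c[1]);th=np.arctan2(h,c[2])
    return np.array([K[0,2]+K[0,0]*th*c[0]/h,K[1,2]+K[1,1]*th*c[1]/h])
def fplane(d,u,v,h):
    K=d["intrinsics"];a=(u-K[0,2])/K[0,0];b=(v-K[1,2])/K[1,1];th=np.hypot(a,b);r=np.array([np.sin(th)*a/th,np.sin(th)*b/th,np.cos(th)])@d["R"]
    o=-d["R"].T@d["t"];return o+r*(h-o[2])/r[2]
E
python3 - <<'E'
from h import *
s,M=st();w=bot.get_image("wrist");print("cam",-w["R"].T@w["t"])
f=lambda X:((fproj(w,X)-[100,30])*2.2).round(0)
print("tcp",f(s["tool_pos"]),"tip+19",f(s["tool_pos"]-M[:,1]*.019))
for n,p in dict(tabfar=(30,0,.114),tabfarbot=(30,0,.089),tabnear=(-30,0,.114),ax=(0,0,.063),corner1=(95,75,.089),corner2=(95,-75,.089),railend=(95,-90,.084)).items(): print(n,f(T(p[0]/1e3,p[1]/1e3,p[2])))
u,v=437,300
print(fplane(w,u/2.2+100,v/2.2+30,.114))
E
```

```text
t 4.75 tcp [0.571  0.138  0.0973] jaw -81.02 F [-0.5 -1.  -0.1] w -0.0 q7 -1.95
cam [0.63622492 0.14855873 0.26399025]
tcp [348. 424.] tip+19 [348. 453.]
tabfar [454. 322.]
tabfarbot [439. 302.]
tabnear [441. 541.]
ax [425. 378.]
corner1 [163.  69.]
corner2 [694.  88.]
railend [727.  97.]
[0.61145584 0.12338993 0.114     ]
```

```bash
python3 - <<'E'
from h import *
d=bot.get_image("scene");P=pts(d)
f=lambda X:((proj(d,X)-[230,150])*8).round(0)
for x in(-.03,0,.03):print(x,f(T(x,0,.114)),f(T(x,0,.089)))
s=bot.state();print("tcp",f(s["tool_pos"]),"grasp",f(s["tool_pos"]+[0,0,.019]))
cv2.imwrite("pics/s2.png",cv2.resize(d["image"][150:225,230:330],None,fx=8,fy=8,interpolation=cv2.INTER_CUBIC))
E
```

```text
-0.03 [318. 269.] [316. 315.]
0 [378. 293.] [376. 339.]
0.03 [440. 317.] [437. 363.]
tcp [401. 293.] grasp [403. 258.]
```

View pics/s2.png

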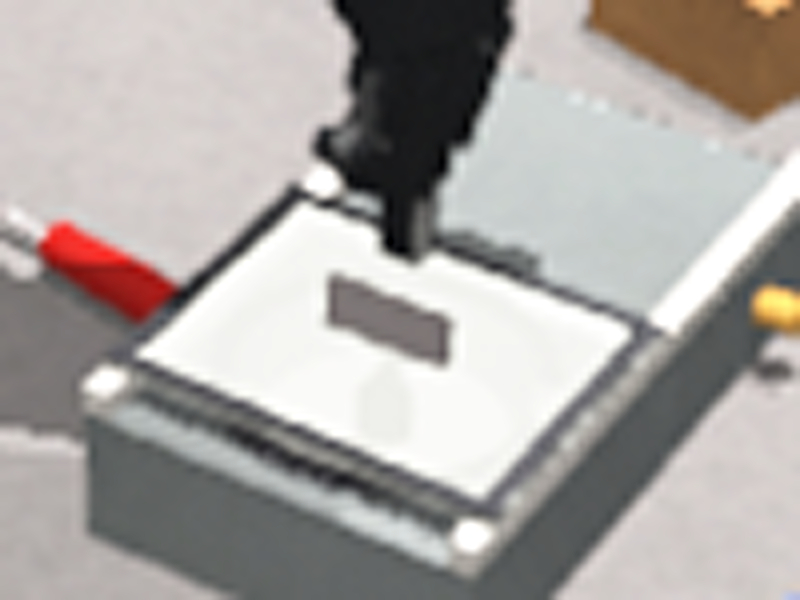

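The tip shows at (408,258), while the reported TCP projects to (401,293). So the tip looks about 19 mm higher than reported. I'll check it with the depth map.

```bash
python3 - <<'E'
from h import *
d=bot.get_image("scene");P=pts(d)
for v in range(172,187): print(v,P[v,281].round(3),P[v,279].round(3),d["image"][v,281])
print("tab/plate",P[190,281].round(3))
E
```

```text
172 [0.583 0.122 0.173] [0.591 0.102 0.187] [27 26 26]
173 [0.59  0.114 0.177] [0.59  0.103 0.183] [27 26 25]
174 [0.585 0.12  0.167] [0.592 0.101 0.18 ] [29 28 27]
175 [0.591 0.113 0.17 ] [0.59  0.103 0.174] [40 39 39]
176 [0.584 0.123 0.156] [0.585 0.11  0.164] [54 54 54]
177 [0.582 0.126 0.15 ] [0.574 0.125 0.146] [62 64 64]
178 [0.578 0.13  0.141] [0.576 0.122 0.145] [62 64 63]
179 [0.583 0.124 0.143] [0.575 0.124 0.139] [62 64 63]
180 [0.58  0.129 0.134] [0.573 0.127 0.132] [61 62 61]
181 [0.581 0.128 0.131] [0.573 0.127 0.128] [55 56 55]
182 [0.587 0.12  0.135] [ 1.289 -0.787  0.995] [89 92 92]
183 [0.58  0.13  0.121] [0.546 0.162 0.087] [201 207 207]
184 [0.558 0.159 0.09 ] [0.552 0.155 0.089] [244 246 246]
185 [0.559 0.158 0.086] [0.554 0.153 0.087] [243 246 245]
186 [0.563 0.152 0.087] [0.556 0.15  0.085] [246 248 247]
tab/plate [0.589 0.12  0.102]
```

The wrist camera pose agrees with the guard corners to about 3 mm. So the fingertips are physically about 20 mm behind the reported TCP and passed over the tab. I'll go back over the tab, then descend about 20 mm lower before gripping.

```bash
python3 -m creep '[{"grip":0,"delta_pos":[0,-20,0],"turn":0},{"grip":0.5,"delta_pos":[-4,0,15],"turn":0},{"grip":0.5,"delta_pos":[0,0,10],"turn":0},{"grip":0.5,"delta_pos":[0,0,0],"turn":0},{"grip":0.5,"delta_pos":[0,0,0],"turn":0},{"grip":0.5,"delta_pos":[0,18,0],"turn":0},{"grip":0.5,"delta_pos":[0,12,0],"turn":0},{"grip":0.5,"delta_pos":[0,8,0],"turn":0},{"grip":0,"delta_pos":[0,0,0],"turn":0},{"grip":0,"delta_pos":[0,0,0],"turn":0},{"grip":0,"delta_pos":[0,0,0],"turn":0},{"grip":0,"delta_pos":[0,0,0],"turn":0},{"grip":0,"delta_pos":[0,0,0],"turn":0}]'
```

```text
clock: 6.52
tool_pos: [0.5784, 0.117, 0.0796]
ee_rot: [-0.056, 0.706, -0.704, 0.056]
contact_force: [-3.8, 17.8, -6.3]
grip_width: 0.0059
```

Gripped, and there is side contact now. Sliding open.

```bash
python3 -m creep '[{"grip":0,"delta_pos":[0,0,-10],"turn":0},{"grip":0,"delta_pos":[0,0,-20],"turn":0},{"grip":0,"delta_pos":[0,0,-20],"turn":0},{"grip":0,"delta_pos":[0,0,-20],"turn":0},{"grip":0,"delta_pos":[0,0,-20],"turn":0},{"grip":0,"delta_pos":[0,0,-20],"turn":0},{"grip":0,"delta_pos":[0,0,-20],"turn":0},{"grip":0,"delta_pos":[0,0,-15],"turn":0},{"grip":0,"delta_pos":[0,0,0],"turn":0}]'
python3 -c "
from h import *
st()"
```

```text
clock: 7.65
tool_pos: [0.5562, 0.2591, 0.0796]
ee_rot: [-0.055, 0.705, -0.704, 0.056]
contact_force: [-1.8, 2.2, 6.9]
grip_width: 0.0059
t 7.65 tcp [0.5562 0.2591 0.0796] jaw -80.96 F [-1.8  2.2  6.9] w 0.0059 q7 -2.14
```

```bash
python3 -m creep '[{"grip":0,"delta_pos":[0,0,-3],"turn":0},{"grip":0,"delta_pos":[0,0,-3],"turn":0},{"grip":0,"delta_pos":[0,0,0],"turn":0}]'; python3 -m creep '[{"grip":0.4,"delta_pos":[0,0,0],"turn":0},{"grip":0.4,"delta_pos":[0,0,0],"turn":0},{"grip":0.4,"delta_pos":[0,-15,0],"turn":0},{"grip":0.4,"delta_pos":[0,-35,0],"turn":0},{"grip":0.4,"delta_pos":[0,-50,20],"turn":-0.1},{"grip":0.4,"delta_pos":[0,0,50],"turn":-0.1},{"grip":0.4,"delta_pos":[0,0,40],"turn":0},{"grip":0.4,"delta_pos":[0,0,0],"turn":0}]'
python3 - <<'E'
from h import *
st();d=bot.get_image("wrist");np.savez("pics/w3",**d);cv2.imwrite("pics/w3.png",cv2.resize(d["image"],(768,576),interpolation=cv2.INTER_CUBIC))
E
```

```text
clock: 8.02
tool_pos: [0.5555, 0.2628, 0.0795]
ee_rot: [-0.055, 0.705, -0.705, 0.055]
contact_force: [-2.3, 0.3, 6.1]
grip_width: 0.0059
clock: 9.02
tool_pos: [0.5865, 0.1533, 0.1803]
ee_rot: [0.123, -0.696, 0.697, -0.124]
contact_force: [-0.2, -0.7, -0.9]
grip_width: 0.0341
t 9.025 tcp [0.5865 0.1533 0.1803] jaw -69.9 F [-0.2 -0.7 -0.9] w 0.0341 q7 -1.75
```

View pics/w3.png

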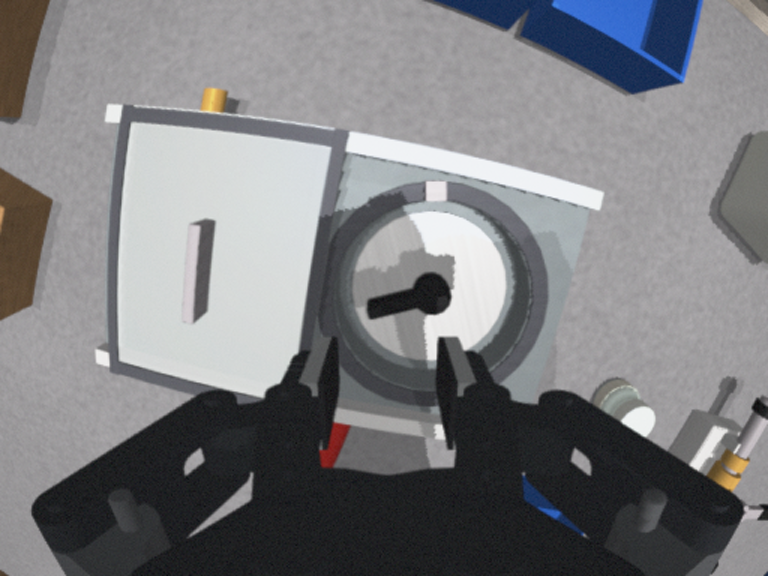

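The guard is fully open. The index tab is at (437,190), the hub at (431,293), and the handle tip at (370,308).

```bash
cat > ang.py <<'E'
from h import *
def dial(d,show=True):
    img=d["image"].astype(int);H,W=img.shape[:2]
    v,u=np.mgrid[:H,:W]
    G=lambda h:np.stack([fplane(d,a,b,h) for a,b in zip(u.ravel(),v.ravel())]).reshape(H,W,3)
    z=G(.063);r=np.hypot(z[...,0]-O[0],z[...,1]-O[1])
    m=((img.max(2)<55)&(r<.056)).astype(np.uint8)
    n,l,s,c=cv2.connectedComponentsWithStats(m);k=1+np.argmax(s[1:,4]);q=z[l==k][:,:2]
    # index tab: bright on ring
    y=G(.082);ry=np.hypot(y[...,0]-O[0],y[...,1]-O[1])
    mt=((img.min(2)>170)&(ry>.062)&(ry<.082)).astype(np.uint8)
    n,lt,stt,_=cv2.connectedComponentsWithStats(mt)
    for i in range(1,n):
        if stt[i,4]>15: p=y[lt==i][:,:2].mean(0);print("bright",stt[i],p.round(4),np.degrees(np.arctan2(*(p-O)[::-1])).round(1))
    # rim circle: dark ring inner
    far=q[np.hypot(*(q-O).T)>.02];c=far.mean(0)
    vec=np.linalg.svd(far-c)[2][0];vec*=np.sign(vec@(c-O))
    print("handle n",len(q),"far mean dir",np.degrees(np.arctan2(*(c-O)[::-1])).round(1),"axis dir",np.degrees(np.arctan2(vec[1],vec[0])).round(1),"reach",np.hypot(*(q-O).T).max().round(4))
if __name__=="__main__":
    d=dict(np.load("pics/w3.npz"));dial(d)
    for n,u,v,h in(("tab",437,190,.082),("hub",431,293,.063),("tip",370,308,.063)):
        X=fplane(d,u/1.5,v/1.5,h);print(n,X.round(4),np.degrees(np.arctan2(X[1]-O[1],X[0]-O[0])).round(1))
    t=bot.get_image("top");e=t["image"];np.savez("pics/top3",**t)
E
python3 ang.py
```

```text
bright [245 119  76  44 487] [0.6376 0.1434] 26.1
handle n 917 far mean dir 113.4 axis dir 133.1 reach 0.0476
tab [0.6455 0.1434 0.082 ] 23.4
hub [0.5805 0.12   0.063 ] 61.8
tip [0.5567 0.1546 0.063 ] 116.6
```

```bash
python3 - <<'E'
from h import *
d=dict(np.load("pics/top3.npz"));img=d["image"]
u0,v0=proj(d,T(0,0,.07)).astype(int);print(u0,v0)
H,W=img.shape[:2];v,u=np.mgrid[:H,:W]
z=np.stack([plane(d,a,b,.073) for a,b in zip(u.ravel(),v.ravel())]).reshape(H,W,3)
r=np.hypot(z[...,0]-O[0],z[...,1]-O[1]);g=img.max(2).astype(int)
m=(g<115)&(g>60)&(r<.086)&(r>.058);q=z[m][:,:2]
A=np.c_[q,np.ones(len(q))];  
s=np.linalg.lstsq(A,(q**2).sum(1),rcond=None)[0];print("ring centre",s[:2]/2,"R",np.sqrt(s[2]+(s[:2]**2).sum()/4),len(q))
z=np.stack([plane(d,a,b,.063) for a,b in zip(u.ravel(),v.ravel())]).reshape(H,W,3)
m=(g<60)&(r<.055);q=z[m][:,:2];print("handle",len(q),q.mean(0).round(4),cv2.minAreaRect((q*1000).astype(np.float32)))
cv2.imwrite("pics/t3.png",cv2.resize(img[v0-35:v0+35,u0-45:u0+45],None,fx=8,fy=8,interpolation=cv2.INTER_CUBIC))
E
```

```text
240 175
ring centre [0.57635575 0.11534532] R 0.07260163672352286 910
handle 6 [0.581  0.0713] ((579.9498291015625, 69.92024230957031), (31.4956111907959, 3.2015328407287598), 37.7016716003418)
```

View pics/t3.png

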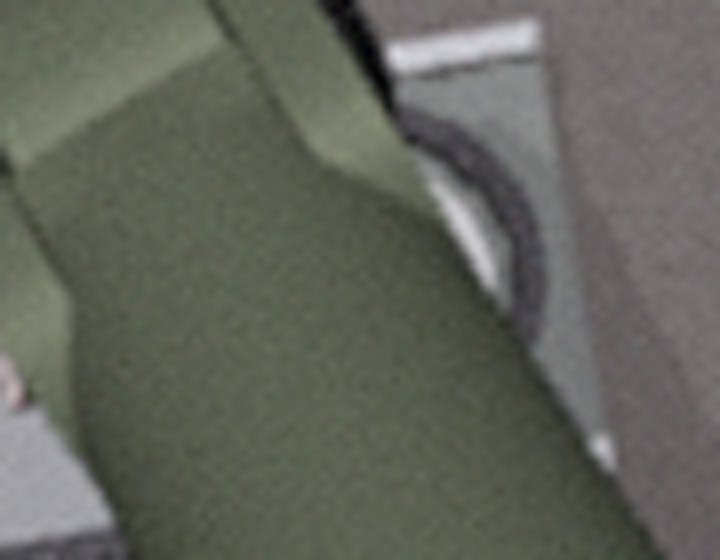

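The arm blocks the top view, so I'll use the wrist values: hub ≈ (0.580, 0.119), handle ≈ 124°, index ≈ 20° (world). I'll turn the jaw across the handle and hover over it.

```bash
python3 -m creep '[{"grip":0.35,"delta_pos":[0,0,0],"turn":-0.18},{"grip":0.35,"delta_pos":[0,0,0],"turn":-0.18},{"grip":0.35,"delta_pos":[0,0,0],"turn":-0.18},{"grip":0.35,"delta_pos":[0,0,0],"turn":-0.18},{"grip":0.35,"delta_pos":[0,0,0],"turn":-0.18},{"grip":0.35,"delta_pos":[0,0,0],"turn":-0.18},{"grip":0.35,"delta_pos":[0,0,0],"turn":-0.18},{"grip":0.35,"delta_pos":[0,0,0],"turn":-0.18},{"grip":0.35,"delta_pos":[0,0,0],"turn":-0.18},{"grip":0.35,"delta_pos":[0,0,0],"turn":-0.18},{"grip":0.35,"delta_pos":[0,0,0],"turn":0}]'
python3 - <<'E'
from h import *
go([.5623,.1457,.085],33.5)
d=bot.get_image("wrist");np.savez("pics/w4",**d)
import ang;ang.O=np.array([.580,.119]);ang.dial(d)
E
```

```text
clock: 10.5
tool_pos: [0.5849, 0.1581, 0.1795]
ee_rot: [-0.623, 0.335, -0.334, 0.623]
contact_force: [0.6, -0.3, 0.1]
grip_width: 0.03
t 10.5 tcp [0.5849 0.1581 0.1795] jaw 33.54 F [ 0.6 -0.3  0.1] w 0.03 q7 -0.18
delta [ -2.1  94.5 -25.7] turn 0.001
delta in turned axes [ -2.   94.5 -25.7]
bright [244 129  45  21 141] [0.5675 0.1979] 99.0
bright [302 192  16  41 300] [0.6415 0.164 ] 36.2
bright [240 262  47  26 314] [0.6469 0.0818] -29.1
handle n 687 far mean dir 127.3 axis dir 124.0 reach 0.0477
```

```bash
python3 -m creep '[{"grip":0.35,"delta_pos":[-2,20,-13],"turn":0},{"grip":0.35,"delta_pos":[0,30,-13],"turn":0},{"grip":0.35,"delta_pos":[0,30,0],"turn":0},{"grip":0.35,"delta_pos":[0,0,0],"turn":0}]'; python3 - <<'E'
from h import *
d=bot.get_image("wrist");np.savez("pics/w5",**d);cv2.imwrite("pics/w5.png",cv2.resize(d["image"][40:340,80:450],None,fx=2,fy=2,interpolation=cv2.INTER_CUBIC));st()
E
```

```text
clock: 11.05
tool_pos: [0.5614, 0.1444, 0.0982]
ee_rot: [0.623, -0.336, 0.335, -0.622]
contact_force: [-0.0, 1.6, 0.6]
grip_width: 0.0299
t 11.1 tcp [0.5622 0.1449 0.0995] jaw 33.41 F [-0.1 -0.1  0.9] w 0.0296 q7 -0.25
```

View pics/w5.png

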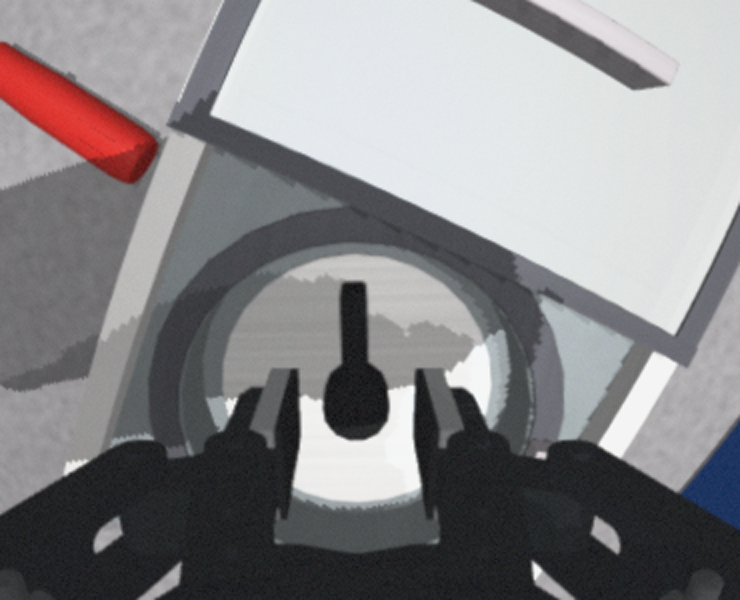

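The handle lies at column 354, midway between the fingers (about 357), parallel to the pads. Descending.

```bash
python3 -m creep '[{"grip":0.35,"delta_pos":[0,20,0],"turn":0},{"grip":0.35,"delta_pos":[0,20,0],"turn":0},{"grip":0.35,"delta_pos":[0,15,0],"turn":0},{"grip":0.35,"delta_pos":[0,0,0],"turn":0}]'; python3 -m creep '[{"grip":0.35,"delta_pos":[0,10,0],"turn":0},{"grip":0.35,"delta_pos":[0,5,0],"turn":0},{"grip":0.35,"delta_pos":[0,0,0],"turn":0}]'; python3 -c "
from h import *
st()"
```

```text
clock: 11.6
tool_pos: [0.5617, 0.1442, 0.0431]
ee_rot: [0.623, -0.335, 0.334, -0.623]
contact_force: [-0.8, -0.2, 1.9]
grip_width: 0.0298
clock: 11.98
tool_pos: [0.5623, 0.1443, 0.0291]
ee_rot: [0.623, -0.335, 0.335, -0.623]
contact_force: [-0.0, -0.1, 0.3]
grip_width: 0.0299
t 11.975 tcp [0.5623 0.1443 0.0291] jaw 33.52 F [-0.  -0.1  0.3] w 0.0299 q7 -0.32
```

```bash
python3 -m creep '[{"grip":0,"delta_pos":[0,0,0],"turn":0},{"grip":0,"delta_pos":[0,0,0],"turn":0},{"grip":0,"delta_pos":[0,0,0],"turn":0},{"grip":0,"delta_pos":[0,0,0],"turn":0},{"grip":0,"delta_pos":[0,0,0],"turn":0}]'; python3 -m creep '[{"grip":0,"delta_pos":[0,0,3],"turn":0.1},{"grip":0,"delta_pos":[0,0,3],"turn":0.1},{"grip":0,"delta_pos":[0,0,3],"turn":0.1},{"grip":0,"delta_pos":[0,0,3],"turn":0.1},{"grip":0,"delta_pos":[0,0,0],"turn":0}]';python3 -c "
from h import *
s,M=st();print(np.hypot(*(s['tool_pos'][:2]-[.58,.119])),np.degrees(np.arctan2(*(s['tool_pos'][:2]-[.58,.119])[::-1])))"
```

```text
clock: 12.6
tool_pos: [0.5618, 0.1441, 0.0297]
ee_rot: [0.623, -0.335, 0.335, -0.623]
contact_force: [-5.8, -1.7, 8.2]
grip_width: 0.0085
clock: 13.22
tool_pos: [0.5734, 0.1485, 0.0297]
ee_rot: [0.544, -0.452, 0.453, -0.543]
contact_force: [-1.6, -5.3, 5.2]
grip_width: 0.0081
t 13.225 tcp [0.5734 0.1485 0.0297] jaw 10.5 F [-1.6 -5.3  5.2] w 0.0081 q7 -0.65
0.03024912915848404 102.62298042784025
```

```bash
python3 -m creep '[{"grip":0,"delta_pos":[0,0,3],"turn":0.1},{"grip":0,"delta_pos":[0,0,3],"turn":0.1},{"grip":0,"delta_pos":[0,0,3],"turn":0.1},{"grip":0,"delta_pos":[0,0,3],"turn":0.1},{"grip":0,"delta_pos":[0,0,3],"turn":0.1},{"grip":0,"delta_pos":[0,0,3],"turn":0.1},{"grip":0,"delta_pos":[0,0,3],"turn":0.1},{"grip":0,"delta_pos":[0,0,0],"turn":0}]'; python3 -m creep '[{"grip":0,"delta_pos":[0,0,3],"turn":0.1},{"grip":0,"delta_pos":[0,0,3],"turn":0.1},{"grip":0,"delta_pos":[0,0,3],"turn":0.1},{"grip":0,"delta_pos":[0,0,3],"turn":0.1},{"grip":0,"delta_pos":[0,0,3],"turn":0.1},{"grip":0,"delta_pos":[0,0,0],"turn":0}]'
python3 - <<'E'
from h import *
s,M=st();p=s['tool_pos'][:2]-[.58,.119];print(np.hypot(*p),np.degrees(np.arctan2(*p[::-1])))
d=bot.get_image("wrist");np.savez("pics/w6",**d);cv2.imwrite("pics/w6.png",cv2.resize(d["image"][40:340,80:450],None,fx=2,fy=2,interpolation=cv2.INTER_CUBIC))
E
```

```text
clock: 14.22
tool_pos: [0.5944, 0.1449, 0.0296]
ee_rot: [0.356, -0.61, 0.612, -0.355]
contact_force: [1.0, -9.9, 3.5]
grip_width: 0.0079
clock: 14.98
tool_pos: [0.6055, 0.1343, 0.0297]
ee_rot: [0.193, -0.679, 0.681, -0.193]
contact_force: [0.8, -13.4, 4.7]
grip_width: 0.0077
t 14.975 tcp [0.6055 0.1343 0.0297] jaw -58.28 F [  0.8 -13.4   4.7] w 0.0077 q7 -1.56
0.029728588366652854 30.975686142529227
```

View pics/w6.png

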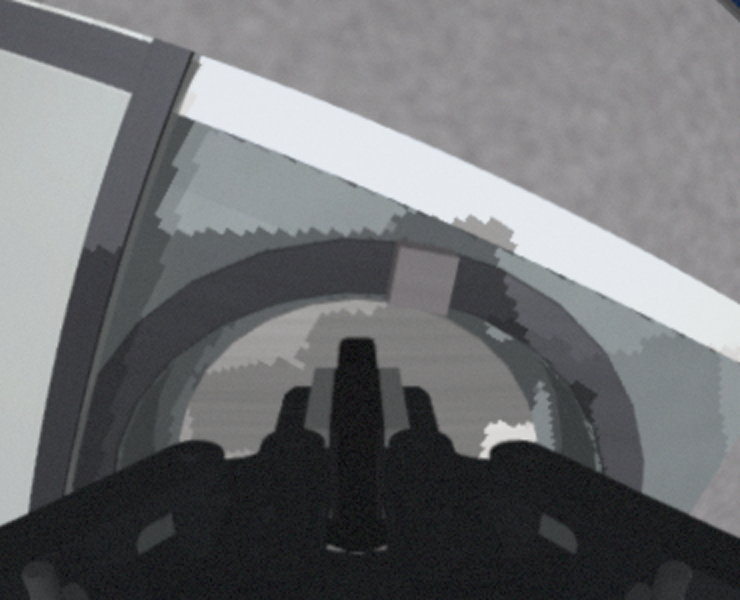

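Handle tip at (357,340), index tab's outer edge mid at (429,249). I'll compute the remaining angle.

```bash
python3 - <<'E'
from h import *
d=dict(np.load("pics/w6.npz"))
g=lambda u,v,h:fplane(d,u/2+80,v/2+40,h)[:2]
tip=g(357,340,.063);jaw=np.radians(-58.28+90);hub=tip-.046*np.array([np.cos(jaw),np.sin(jaw)])
print("tip",tip,"hub est",hub, "hub low edge",g(357,550,.063))
for H in (hub,np.array([.58,.119])):
  for u,v,h in((429,249,.082),(418,306,.073)):
    p=g(u,v,h)-H;print(p,np.hypot(*p).round(4),np.degrees(np.arctan2(p[1],p[0])).round(1))
E
```

```text
tip [0.62235598 0.14485807] hub est [0.58322711 0.12067272] hub low edge [0.56859307 0.11159782]
[0.06813782 0.02560386] 0.0728 20.6
[0.05559688 0.01889299] 0.0587 18.8
[0.07136493 0.02727658] 0.0764 20.9
[0.05882399 0.0205657 ] 0.0623 19.3
```

```bash
python3 -m creep '[{"grip":0,"delta_pos":[0,0,3],"turn":0.1},{"grip":0,"delta_pos":[0,0,3],"turn":0.1},{"grip":0,"delta_pos":[0,0,0],"turn":0},{"grip":0,"delta_pos":[0,0,0],"turn":0}]'
python3 - <<'E'
from h import *
st()
E
python3 -m creep '[{"grip":0.3,"delta_pos":[0,0,0],"turn":0},{"grip":0.3,"delta_pos":[0,0,0],"turn":0},{"grip":0.3,"delta_pos":[0,0,0],"turn":0},{"grip":0.3,"delta_pos":[0,-20,0],"turn":0},{"grip":0.3,"delta_pos":[0,-40,0],"turn":0},{"grip":0.3,"delta_pos":[0,-40,0],"turn":0},{"grip":0.3,"delta_pos":[0,-30,0],"turn":0},{"grip":0.3,"delta_pos":[0,0,0],"turn":0}]'
python3 - <<'E'
from h import *
st();d=bot.get_image("wrist");np.savez("pics/w7",**d);cv2.imwrite("pics/w7.png",cv2.resize(d["image"][100:300,140:400],None,fx=3,fy=3,interpolation=cv2.INTER_CUBIC))
E
```

```text
clock: 15.52
tool_pos: [0.6083, 0.1288, 0.0296]
ee_rot: [0.125, -0.695, 0.697, -0.125]
contact_force: [1.4, -15.2, 5.4]
grip_width: 0.0079
t 15.525 tcp [0.6083 0.1288 0.0296] jaw -69.66 F [  1.4 -15.2   5.4] w 0.0079 q7 -1.71
clock: 16.52
tool_pos: [0.6091, 0.1324, 0.163]
ee_rot: [-0.123, 0.696, -0.696, 0.127]
contact_force: [1.0, 0.2, 0.3]
grip_width: 0.0256
t 16.525 tcp [0.6091 0.1324 0.163 ] jaw -69.61 F [1.  0.2 0.3] w 0.0256 q7 -1.66
```

View pics/w7.png

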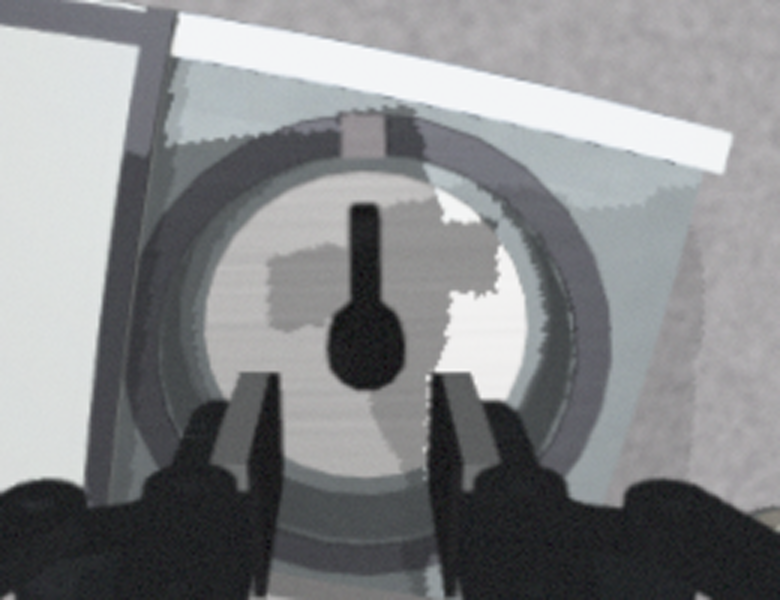

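The dial points at the index: tab mid (363,135), tip (363,205), hub (367,345), so the error is about 1° or less. Next I'll re-grip the guard tab where I left it.

```bash
python3 -c "
from h import *
go([.5555,.2628,.163],-81)"
```

```text
t 16.575 tcp [0.6083 0.1321 0.1612] jaw -69.61 F [ 0.1  0.2 -0.4] w 0.0258 q7 -1.66
delta [   4.    -1.8 -140.9] turn 0.199
delta in turned axes [  31.7   -1.8 -137.3]
```

```bash
python3 -m creep '[{"grip":0.5,"delta_pos":[0,0,0],"turn":0.1},{"grip":0.5,"delta_pos":[0,0,0],"turn":0.1},{"grip":0.5,"delta_pos":[10,0,-45],"turn":0},{"grip":0.5,"delta_pos":[11,0,-46],"turn":0},{"grip":0.5,"delta_pos":[11,0,-46],"turn":0},{"grip":0.5,"delta_pos":[0,0,0],"turn":0},{"grip":0.5,"delta_pos":[0,0,0],"turn":0}]'; python3 -c "
from h import *
go([.5555,.2628,.0795],-81)"
```

```text
clock: 17.45
tool_pos: [0.5548, 0.2617, 0.1589]
ee_rot: [0.055, -0.705, 0.705, -0.055]
contact_force: [-0.2, -0.3, -0.6]
grip_width: 0.0427
t 17.45 tcp [0.5548 0.2617 0.1589] jaw -81.07 F [-0.2 -0.3 -0.6] w 0.0427 q7 -2.07
delta [-0.9 79.4 -1. ] turn -0.001
delta in turned axes [-0.9 79.4 -1. ]
```

```bash
python3 -m creep '[{"grip":0.5,"delta_pos":[0,30,-1],"turn":0},{"grip":0.5,"delta_pos":[0,30,0],"turn":0},{"grip":0.5,"delta_pos":[0,19,0],"turn":0},{"grip":0.5,"delta_pos":[0,0,0],"turn":0},{"grip":0,"delta_pos":[0,0,0],"turn":0},{"grip":0,"delta_pos":[0,0,0],"turn":0},{"grip":0,"delta_pos":[0,0,0],"turn":0},{"grip":0,"delta_pos":[0,0,0],"turn":0},{"grip":0,"delta_pos":[0,0,10],"turn":0},{"grip":0,"delta_pos":[0,0,20],"turn":0},{"grip":0,"delta_pos":[0,0,20],"turn":0},{"grip":0,"delta_pos":[0,0,20],"turn":0},{"grip":0,"delta_pos":[0,0,20],"turn":0},{"grip":0,"delta_pos":[0,0,20],"turn":0},{"grip":0,"delta_pos":[0,0,20],"turn":0},{"grip":0,"delta_pos":[0,0,12],"turn":0},{"grip":0,"delta_pos":[0,0,4],"turn":0},{"grip":0,"delta_pos":[0,0,0],"turn":0}]'; python3 -c "
from h import *
st()"
```

```text
clock: 19.7
tool_pos: [0.5782, 0.1182, 0.0815]
ee_rot: [0.054, -0.705, 0.705, -0.055]
contact_force: [-1.4, -1.9, 10.2]
grip_width: 0.0056
t 19.7 tcp [0.5782 0.1182 0.0815] jaw -81.13 F [-1.4 -1.9 10.2] w 0.0056 q7 -1.87
```

```bash
python3 -m creep '[{"grip":0,"delta_pos":[0,0,2],"turn":0},{"grip":0,"delta_pos":[0,0,1],"turn":0},{"grip":0,"delta_pos":[0,0,0],"turn":0},{"grip":0,"delta_pos":[0,0,0],"turn":0}]'; python3 -m creep '[{"grip":0.4,"delta_pos":[0,0,0],"turn":0},{"grip":0.4,"delta_pos":[0,0,0],"turn":0},{"grip":0.4,"delta_pos":[0,0,0],"turn":0},{"grip":0.4,"delta_pos":[0,-20,0],"turn":0},{"grip":0.4,"delta_pos":[0,-40,0],"turn":0},{"grip":0.4,"delta_pos":[0,-50,0],"turn":0},{"grip":0,"delta_pos":[0,0,0],"turn":0},{"grip":0,"delta_pos":[0,0,0],"turn":0}]'
python3 - <<'E'
from h import *
st();d=bot.get_image("top");P=pts(d)
m=np.zeros(P.shape[:2],bool);m[int(250*.64):int(390*.64),int(500*.64):int(640*.64)]=1
q=P[m&(P[...,2]>.095)&(P[...,2]<.13)];print(len(q));r=cv2.minAreaRect((q[:,:2]*1000).astype(np.float32));print("lever",r,cv2.boxPoints(r).tolist())
q=P[m&(P[...,2]>.055)&(P[...,2]<.088)];c=q[:,:2].mean(0);V=np.linalg.svd(q[:,:2]-c)[2][0];print("pipe",c,np.degrees(np.arctan2(V[1],V[0])),cv2.minAreaRect((q[:,:2]*1000).astype(np.float32)))
w=bot.get_image("wrist");np.savez("pics/w8",**w);np.savez("pics/top8",**d)
cv2.imwrite("pics/m8.png",np.hstack([cv2.resize(w["image"],(400,300)),cv2.resize(d["image"][120:270,150:400],(500,300))])[:, :800])
E
```

```text
clock: 20.2
tool_pos: [0.5784, 0.1172, 0.0815]
ee_rot: [-0.055, 0.705, -0.704, 0.056]
contact_force: [-2.0, 5.5, 10.1]
grip_width: 0.006
clock: 21.2
tool_pos: [0.5777, 0.1159, 0.19]
ee_rot: [0.055, -0.705, 0.705, -0.055]
contact_force: [-0.3, 0.2, -0.8]
grip_width: 0.0003
t 21.2 tcp [0.5777 0.1159 0.19  ] jaw -81.09 F [-0.3  0.2 -0.8] w 0.0003 q7 -1.83
173
lever ((484.0334167480469, -311.06781005859375), (116.72451782226562, 23.035459518432617), 89.07429504394531) [[471.57427978515625, -369.23638916015625], [494.60675048828125, -369.6085205078125], [496.4925537109375, -252.89923095703125], [473.4600830078125, -252.527099609375]]
pipe [ 0.45765746 -0.28391382] -153.83126792972757 ((437.9180603027344, -288.1662902832031), (307.5408935546875, 115.45198822021484), 27.21043586730957)
```

View pics/m8.png

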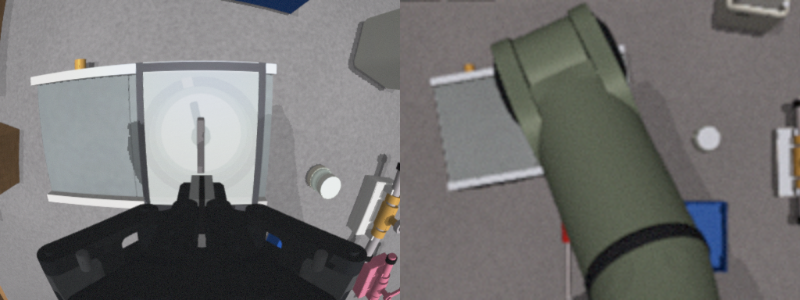

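The guard is shut. The wrist picture has its trim over the ring, and the picture budget is now used up. I'll measure the valve numerically from the first top image.

```bash
cat > valve.py <<'E'
from h import *
def valve(d,c0=np.array([.4845,-.2645])):
    P=pts(d);z=P[...,2];x=P[...,0]-c0[0];y=P[...,1]-c0[1]
    m=(z>.062)&(z<.082)&(abs(x)>.07)&(abs(x)<.108)&(abs(y)<.03);q=P[m][:,:2]
    a=q[q[:,0]>c0[0]].mean(0);b=q[q[:,0]<c0[0]].mean(0);psi=np.degrees(np.arctan2(*(a-b)[::-1]));print("pipe ends",a,b,(m).sum(),"psi",psi.round(2),"mid",(a+b)/2)
    c=c0;rr=np.hypot(x,y);m=(z>.095)&(z<.125)&(rr<.112)&(rr>.04)
    q=P[m][:,:2];v=q.mean(0)-c;L=np.linalg.svd(q-q.mean(0))[2][0];L*=np.sign(L@v)
    A=np.degrees(np.arctan2(L[1],L[0]));A2=np.degrees(np.arctan2(v[1],v[0]))
    print("lever n",m.sum(),"svd",A.round(1),"from axis",A2.round(1),"joint",(A-psi+90).round(1),(A2-psi+90).round(1),"maxr",rr[m].max())
if __name__=="__main__":
    for f in("top","top8"): valve(dict(np.load(f"pics/{f}.npz")))
E
python3 valve.py; python3 -c "
from h import *
go([.486,-.345,.19],0)"
```

```text
pipe ends [ 0.5747599  -0.26170393] [ 0.39504347 -0.26377672] 168 psi 0.66 mid [ 0.48490169 -0.26274033]
lever n 94 svd -87.4 from axis -88.6 joint 1.9 0.7 maxr 0.10465681143547276
pipe ends [ 0.57529559 -0.26132892] [ 0.39503988 -0.26408018] 165 psi 0.87 mid [ 0.48516774 -0.26270455]
lever n 95 svd -87.5 from axis -88.6 joint 1.6 0.5 maxr 0.10505695800331419
t 21.3 tcp [0.5774 0.1159 0.1893] jaw -81.08 F [-0.3 -0.8 -0.7] w 0.0002 q7 -1.83
delta [ 1.617e+02 -4.000e-01  4.411e+02] turn -1.415
delta in turned axes [ 4.609e+02 -4.000e-01 -9.140e+01]
```

```bash
python3 -m creep '[{"grip":0.5,"delta_pos":[13,-5,34],"turn":0},{"grip":0.5,"delta_pos":[13,-5,34],"turn":0},{"grip":0.5,"delta_pos":[12,0,34],"turn":0},{"grip":0.5,"delta_pos":[12,0,34],"turn":0},{"grip":0.5,"delta_pos":[12,0,34],"turn":0},{"grip":0.5,"delta_pos":[12,0,34],"turn":0},{"grip":0.5,"delta_pos":[12,0,34],"turn":0},{"grip":0.5,"delta_pos":[12,0,34],"turn":0},{"grip":0.5,"delta_pos":[12,0,34],"turn":0},{"grip":0.5,"delta_pos":[12,0,34],"turn":0},{"grip":0.5,"delta_pos":[13,0,34],"turn":0},{"grip":0.5,"delta_pos":[13,0,34],"turn":0},{"grip":0.5,"delta_pos":[13,0,34],"turn":0},{"grip":0.5,"delta_pos":[0,0,0],"turn":0}]'
python3 -m creep '[{"grip":0.5,"delta_pos":[0,0,0],"turn":-0.17},{"grip":0.5,"delta_pos":[0,0,0],"turn":-0.17},{"grip":0.5,"delta_pos":[0,0,0],"turn":-0.17},{"grip":0.5,"delta_pos":[0,0,0],"turn":-0.17},{"grip":0.5,"delta_pos":[0,0,0],"turn":-0.17},{"grip":0.5,"delta_pos":[0,0,0],"turn":-0.17},{"grip":0.5,"delta_pos":[0,0,0],"turn":-0.17},{"grip":0.5,"delta_pos":[0,0,0],"turn":-0.19},{"grip":0.5,"delta_pos":[0,0,0],"turn":0}]'
python3 - <<'E'
from h import *
go([.488,-.343,.12],2)
w=bot.get_image("wrist")
# lever sleeve dark pixels between fingers, back-projected to z=.113
H,W=w["image"].shape[:2];g=w["image"].max(2)
q=np.array([fplane(w,u,v,.113)[:2] for v in range(H) for u in range(W) if g[v,u]<60])
m=(abs(q[:,0]-.487)<.03)&(q[:,1]<-.30)&(q[:,1]>-.385);q=q[m]
for y in np.arange(-.38,-.30,.01):
    k=q[abs(q[:,1]-y)<.005];print(y.round(3),len(k),k[:,0].min().round(4) if len(k) else'',k[:,0].max().round(4) if len(k) else'')
E
```

```text
clock: 23.05
tool_pos: [0.4857, -0.3481, 0.199]
ee_rot: [-0.054, 0.705, -0.705, 0.053]
contact_force: [0.2, 0.5, 0.3]
grip_width: 0.0429
clock: 24.18
tool_pos: [0.4873, -0.3448, 0.1996]
ee_rot: [-0.49, 0.51, -0.509, 0.491]
contact_force: [-1.0, 0.2, -0.3]
grip_width: 0.0429
t 24.175 tcp [ 0.4873 -0.3448  0.1996] jaw -2.17 F [-1.   0.2 -0.3] w 0.0429 q7 0.26
delta [-1.7 79.6  0.7] turn -0.073
delta in turned axes [-1.7 79.6  0.8]
-0.38 0  
-0.37 0  
-0.36 157 0.481 0.4953
-0.35 180 0.4805 0.4947
-0.34 187 0.4806 0.495
-0.33 192 0.4803 0.4945
-0.32 200 0.4799 0.4946
-0.31 149 0.4802 0.4941
-0.3 0
```

The lever centre is at x≈0.4877, which matches the TCP. Descend and grip.

```bash
python3 -m creep '[{"grip":0.5,"delta_pos":[0,30,0],"turn":-0.06},{"grip":0.5,"delta_pos":[0,30,0],"turn":0},{"grip":0.5,"delta_pos":[0,30,0],"turn":0},{"grip":0.5,"delta_pos":[0,20,0],"turn":0},{"grip":0.5,"delta_pos":[0,13,0],"turn":0},{"grip":0.5,"delta_pos":[0,0,0],"turn":0}]'; python3 -m creep '[{"grip":0,"delta_pos":[0,0,0],"turn":0},{"grip":0,"delta_pos":[0,0,0],"turn":0},{"grip":0,"delta_pos":[0,0,0],"turn":0},{"grip":0,"delta_pos":[0,0,0],"turn":0}]';python3 -c "
from h import *
st()"
```

```text
clock: 24.98
tool_pos: [0.4873, -0.3453, 0.0769]
ee_rot: [0.505, -0.495, 0.494, -0.505]
contact_force: [0.6, -0.2, 0.2]
grip_width: 0.0425
clock: 25.48
tool_pos: [0.4879, -0.3459, 0.0783]
ee_rot: [-0.505, 0.494, -0.495, 0.506]
contact_force: [-0.1, 0.8, 5.8]
grip_width: 0.0141
t 25.475 tcp [ 0.4879 -0.3459  0.0783] jaw 1.26 F [-0.1  0.8  5.8] w 0.0141 q7 0.24
```

```bash
python3 -m creep '[{"grip":0,"delta_pos":[0,0,6.5],"turn":-0.08},{"grip":0,"delta_pos":[0,0,6.5],"turn":-0.08},{"grip":0,"delta_pos":[0,0,6.5],"turn":-0.08},{"grip":0,"delta_pos":[0,0,6.5],"turn":-0.08},{"grip":0,"delta_pos":[0,0,6.5],"turn":-0.08},{"grip":0,"delta_pos":[0,0,0],"turn":0}]'; python3 -c "
from h import *
st()
s=bot.state()['tool_pos'][:2]-[.4855,-.262];print(np.hypot(*s),np.degrees(np.arctan2(s[1],s[0])))"
```

```text
clock: 26.22
tool_pos: [0.5205, -0.3386, 0.0783]
ee_rot: [-0.594, 0.383, -0.384, 0.595]
contact_force: [1.1, 6.7, 6.4]
grip_width: 0.0141
t 26.225 tcp [ 0.5205 -0.3386  0.0783] jaw 24.32 F [1.1 6.7 6.4] w 0.0141 q7 0.55
0.08417435501005033 -65.45926074165114
```

```bash
python3 -m creep '[{"grip":0,"delta_pos":[0,0,6.5],"turn":-0.075},{"grip":0,"delta_pos":[0,0,6.5],"turn":-0.075},{"grip":0,"delta_pos":[0,0,6.5],"turn":-0.075},{"grip":0,"delta_pos":[0,0,6.5],"turn":-0.075},{"grip":0,"delta_pos":[0,0,6.5],"turn":-0.075},{"grip":0,"delta_pos":[0,0,0],"turn":0},{"grip":0,"delta_pos":[0,0,0],"turn":0}]'; python3 -c "
from h import *
st()
s=bot.state()['tool_pos'][:2]-[.4855,-.262];print(np.hypot(*s),np.degrees(np.arctan2(s[1],s[0])))"
```

```text
clock: 27.1
tool_pos: [0.5463, -0.3207, 0.0782]
ee_rot: [-0.655, 0.267, -0.266, 0.655]
contact_force: [-5.7, 9.6, 9.6]
grip_width: 0.0141
t 27.1 tcp [ 0.5463 -0.3207  0.0782] jaw 45.72 F [-5.7  9.6  9.6] w 0.0141 q7 0.83
0.08447118627477766 -44.006995090906884
```

```bash
python3 -m creep '[{"grip":0.5,"delta_pos":[0,0,0],"turn":0},{"grip":0.5,"delta_pos":[0,0,0],"turn":0},{"grip":0.5,"delta_pos":[0,0,0],"turn":0},{"grip":0.5,"delta_pos":[0,-20,0],"turn":0},{"grip":0.5,"delta_pos":[0,-40,0],"turn":0},{"grip":0.5,"delta_pos":[0,-50,0],"turn":0},{"grip":0.5,"delta_pos":[0,-50,0],"turn":0},{"grip":0.5,"delta_pos":[10,0,-30],"turn":0},{"grip":0.5,"delta_pos":[20,0,-40],"turn":0},{"grip":0.5,"delta_pos":[20,0,-40],"turn":0},{"grip":0.5,"delta_pos":[20,0,-40],"turn":0},{"grip":0.5,"delta_pos":[0,0,0],"turn":0},{"grip":0.5,"delta_pos":[0,0,0],"turn":0}]'
python3 - <<'E'
from h import *
from valve import valve
s,_=st();d=bot.get_image("top");valve(d)
e=bot.get_image("scene")
for n,dd in(("top",d),("scene",e)):
    z=dict(np.load(f"pics/{n}.npz"));diff=cv2.absdiff(z["image"],dd["image"]).max(2)>50
    k,l,stt,c=cv2.connectedComponentsWithStats(diff.astype(np.uint8));print(n,[(r[:5]).tolist() for r in stt[1:] if r[4]>25])
E
```

```text
clock: 28.72
tool_pos: [0.492, -0.4777, 0.2383]
ee_rot: [-0.655, 0.266, -0.267, 0.655]
contact_force: [0.6, 0.0, -0.7]
grip_width: 0.0426
t 28.725 tcp [ 0.492  -0.4777  0.2383] jaw 45.72 F [ 0.6  0.  -0.7] w 0.0426 q7 1.19
pipe ends [ 0.57473774 -0.2614701 ] [ 0.39515929 -0.26390005] 163 psi 0.78 mid [ 0.48494852 -0.26268508]
lever n 103 svd -44.6 from axis -44.0 joint 44.6 45.2 maxr 0.1036783632371432
top [[439, 172, 73, 129, 2628], [364, 177, 15, 14, 82], [357, 185, 7, 11, 27], [369, 197, 14, 6, 58], [411, 205, 6, 15, 30], [385, 238, 15, 24, 177], [376, 248, 15, 34, 175], [393, 263, 15, 10, 57], [415, 275, 42, 38, 739], [346, 280, 37, 28, 324], [504, 293, 8, 10, 38], [470, 300, 21, 21, 252], [504, 312, 8, 12, 39], [309, 322, 203, 62, 3558], [503, 325, 9, 10, 50], [371, 326, 16, 6, 38], [321, 341, 29, 11, 78], [278, 356, 15, 14, 26], [289, 363, 13, 12, 33]]
scene [[0, 0, 146, 309, 14737], [89, 0, 15, 13, 95], [144, 73, 10, 38, 101], [135, 75, 9, 20, 63], [76, 119, 10, 18, 63], [0, 163, 21, 37, 451], [139, 172, 11, 10, 51], [143, 233, 34, 31, 375], [93, 242, 18, 11, 114], [150, 263, 17, 14, 76], [172, 271, 6, 11, 49]]
```

```bash
python3 -c "
from h import *
st();print(bot.job_done())"
```

```text
t 28.825 tcp [ 0.4924 -0.4772  0.2381] jaw 45.78 F [1.  0.2 0. ] w 0.0428 q7 1.19
the job is handed in; nothing more can be done
None
```

I opened the guard to its stop, turned the dial to the index tab, shut the guard, and set the valve lever half open. The job was handed in at about 29 s of the 62 s allowed, and the hand-in gives no verdict.

**Last checks**
- **Dial:** in the wrist picture taken before shutting the guard, the handle pointed at the index tab within about 1°. I did not re-measure it afterwards through the plastic.
- **Guard:** I pushed it back to where I first gripped it, and a wrist picture showed it over the ring. The tester area of the final scene image matches the start.
- **Valve:** the top camera gave the lever at 44.6–45.2° to its closed position.
- **Bystanders:** there was no visible change where the jar, screwdriver and housing stand. The bin, tape and carton I judged only by the same image comparison, without measuring each one. In the top view the arm and its shadow changed large areas of the image.
- **Robot:** clear of everything, with contact force near zero.

**What failed or disagreed**
- **First grip:** my first try at the guard tab closed on air. The fingertips end about 20 mm short of the reported tool point, so I corrected for that on every later grip.
- **Well axis:** the wrist view put the well's axis about 7 mm from my top-view fit. I used a position close to the wrist value, and both later grips fitted it.

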